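# Comb spacer rods into a grooved tray

## Robot

A 6-joint arm with a two-finger parallel gripper is mounted at the origin on a cart in front of the work surface, level with it; the furniture and walls round the work are solid. World frame = base frame: x ahead of the robot, y to its left, z up, the work surface at z = 0. Lengths are in m, angles in rad, forces in N, time in s.
With the tool pointing down it reaches from about 0.35 to 0.975 m from the base axis. Payload 4.9 kg.
Tool frame: the origin (TCP) lies at the very end of the fingers, on their centre line; the grasp point (between the pads) lies 19 mm behind it; z points along the fingers, y is the line along which they close (so a half turn about z gives the same grasp; the last joint's range is limited). The gripper opens to 85 mm and grips with 20 to 120 N. Pads are 22 mm wide; open, the fingers measure 114 mm over their backs; the gripper's body (76 mm by 85 mm) begins 54 mm behind the grasp point. The pads swing forward as they close: fully open they stand 13 mm farther back than shut.
Start: joints at [1.114, 0.053, 1.613, -0, 1.476, -0.119], TCP at [0.207, 0.59, 0.231] pointing down, gripper open.
Joint ranges: [-3.01, 3.01], [-1.01, 2.22], [0.06, 2.58], [-1.02, 4.17], [0.09, 2.62], [-3.14, 3.14]. Speed limits (rad/s): [2.57, 2.57, 3.14, 3.14, 3.14, 3.14].

## Interface

Orientations are given as a unit quaternion [w, x, y, z].
In Python, from plant import manip gives the robot as it stands.
- The arm moves only by the tool play_rows, never from a script. Its argument "series" is a list that holds one entry, the list of rows, each a list of 7 numbers: the shift along the world's x, y, z in m, then the turn, a rotation vector about the world's x, y, z in degrees, then the opening, from 0 (shut) to 1 (fully open). In form: [[[dx, dy, dz, rx, ry, rz, grip], ...]]. A call has 1 to 10 rows; each row shifts and turns the commanded pose from where the row before left it; what a row does not reach is not made up. A row lasts 1/10 s, in which the tool goes at most 50 mm and 8.59 degrees, less where a joint would pass 70% of its speed; a pose out of reach is approached as far as the arm can. A call with a gripper value outside its range is refused whole. The fingers move at their own pace and stop on an object; the grip force is fixed at half the most. Time passes only in rows, so rows that do not move let the fingers close. It gives the time, the measured TCP pose, the force, the opening and the grip force at its end, in the units of the state.
- manip.state(): the state, without advancing time (a new reading comes with each control period).
- manip.grab_frame(name): name is "scene" or "top" or "wrist"; returns a dict with "frame" (420x560x3 uint8, blue, green, red), "mtx" (3x3 intrinsics, pixels), "R" (3x3) and "t" (3): a world point X has camera coordinates R X + t. Camera axes: x right, y down, z forward; pixel columns grow to the right and rows downward; lengths in m; the calibration is good to about 2 mm. A picture is of the moment at which its call begins. There is no depth.
- manip.job_done(): hands the job in; it is judged then, once.
The state is a dict: "time": time; "joint_pos": joint angles; "joint_vel": joint speeds; "joint_efforts": joint torques, N m; "tool_pos": TCP position; "tool_rot": TCP orientation; "contact_force": force on the tool from outside, world axes, zero at the start; "ft_torque": the same for the moment, N m; "gripper_width": opening from 0.0 (shut) to 1.0 (fully open); "grasp_force": force on a finger pad.
Only numpy, scipy, OpenCV 4.12 (cv2) and the standard library are available. Lean on these libraries where they do the work, as an engineer would, in place of code of your own. Each camera call takes 0.05 s, during which the arm holds its last target. There are 200 camera calls.

## Task

Four brass spacer rods were tipped into the grooved tray and lie askew across its ridges. Pick up the rake by its orange grip, set its bar across the two long rims of the tray and comb along the tray until every rod has dropped into a groove; then stand the rake back on the bench on its teeth, clear of the tray. Move the rods only with the rake, not with the fingers, and leave the other things on the bench where they are.

Things in the scene. Friction and masses are not known exactly. Their poses are not given: they have to be found in the camera images.
- groove_tray: Grey open tray screwed to the bench, 199 mm long (its x) and 94 mm wide (its y), inside 187 x 82 mm, walls 6 mm thick, rims 32 mm high all round; at each end a screw ear (10 mm high with its screws) juts out 14 mm. Origin: centre of the underside, on the bench; z up. The rods in it start on the ridges, within 66 mm of the middle along x; both ends are clear for setting the rake in.
- tray_ridges (a point): Middle of the tray at the height of the ridge tops, 16 mm above its underside; axes as the tray's. 11 straight grooves run along y over the whole inner width, side by side along x at a pitch of 17 mm (centres at x = -85, -68 .. 0 .. 85 mm); each is 12 mm wide and 10 mm deep. The ridges between are 5 mm wide, with flat tops. A rod in a groove lies level with the ridge tops.
- rake: Two-row rake, 0.2 to 0.33 kg. Origin: between the tips of its teeth, z = 0 as it stands on the bench by itself; z up. An aluminium bar, 118 mm long (its y), 34 mm wide (its x), spans z = 13.5 to 22.5 mm. Under it two rows of 9 teeth, 5 mm thick, 13.5 mm long, at x = -9 and 9 mm, y = -33 to 33 mm, 3 mm apart. It works either way round.
- rake_grip (a point): On the rake's axis, where to take it, 52 mm above the tooth tips: orange upright grip block, 22 mm thick (along the rake's x), 56 mm wide (y), from z = 27 to 72 mm above the tooth tips, flat sides. With the bar resting across both long rims, rake x along tray x, the teeth have 5.5 mm to spare to each wall; their tips pass 2.5 mm above the ridges, over rods in grooves, but push rods that lie on top.
- rod_1: Smooth round brass rod, 10 mm thick, 60 mm long, 45 g; origin at its middle on the axis, its y along the rod. It starts askew on the ridges (middle 21 mm above the tray's underside); in a groove its middle is at 11 mm. A row of teeth drawn along the tray's x turns the rods parallel to the grooves and each drops into the next free groove.
- rod_2: Another rod, the same as rod_1.
- rod_3: Another rod, the same as rod_1.
- rod_4: Another rod, the same as rod_1.
- lever_press: Green arbor press that stands fixed behind the work, to its left: base about 110 mm wide, column 340 mm high; origin under it on the bench. Its lever sticks out towards the robot: the black knob at its end is 170 mm in front (-x) of the origin, 50 mm to its left (+y) and 405 mm up. Keep the arm clear of it.
- tray_1: Bystander: red tray lined with paper, fixed, to the right of the work; 215 x 300 mm, 62 mm high; origin under its centre.
- keypad_1: Bystander: telephone keypad, 78 x 62 x 18 mm, lying on the bench; origin under its centre.
- marker_pen: Bystander: black marker with a white band, 130 mm long, 17 mm thick; origin under the centre.
Things that resemble listed ones, but are neither listed nor needed, are in the scene too. Leave any green look-alike of the rod_3 alone.

How it is judged:
On the way, in this order (a step that is already met when the one before it is completed fails the run):
1. the held rake's bar is across the rims of the tray with its teeth down inside (z of rake in the frame of groove_tray between 0.012 and 0.0245 m and x of rake in the frame of groove_tray between -0.0935 and 0.0935 m and y of rake in the frame of groove_tray between -0.012 and 0.012 m and angle between the x axis of rake and the x axis of groove_tray, either way round below 0.15 rad and contact force between the fingers and rake above 1 N), for 0.1 s.
2. with the held rake still in the tray, all four rods lie in grooves (z of rod_1 in the frame of groove_tray between 0.008 and 0.0135 m and angle between the y axis of each of rod_1, rod_2, rod_3, rod_4 and the y axis of groove_tray, either way round below 0.09 rad and x of rod_1 in the frame of groove_tray between -0.0935 and 0.0935 m and z of rod_2 in the frame of groove_tray between 0.008 and 0.0135 m and x of rod_2 in the frame of groove_tray between -0.0935 and 0.0935 m and z of rod_3 in the frame of groove_tray between 0.008 and 0.0135 m and x of rod_3 in the frame of groove_tray between -0.0935 and 0.0935 m and z of rod_4 in the frame of groove_tray between 0.008 and 0.0135 m and x of rod_4 in the frame of groove_tray between -0.0935 and 0.0935 m and contact force between the fingers and rake above 1 N and x of rake in the frame of groove_tray between -0.11 and 0.11 m and y of rake in the frame of groove_tray between -0.02 and 0.02 m and z of rake in the frame of groove_tray below 0.05 m), for 0.1 s.
At the end, for the whole second after the job is handed in: Each of the four rods lies down in a groove (middle 8 to 13.5 mm above the tray's underside, within 5 degrees of the groove direction), at rest; the rake stands on its teeth on the bench (tooth tips within 5 mm of the bench top, tilt under 0.1 rad), at rest, not touching the tray and let go (z of rod_1 in the frame of groove_tray between 0.008 and 0.0135 m and angle between the y axis of each of rod_1, rod_2, rod_3, rod_4 and the y axis of groove_tray, either way round below 0.09 rad and x of rod_1 in the frame of groove_tray between -0.0935 and 0.0935 m and z of rod_2 in the frame of groove_tray between 0.008 and 0.0135 m and x of rod_2 in the frame of groove_tray between -0.0935 and 0.0935 m and z of rod_3 in the frame of groove_tray between 0.008 and 0.0135 m and x of rod_3 in the frame of groove_tray between -0.0935 and 0.0935 m and z of rod_4 in the frame of groove_tray between 0.008 and 0.0135 m and x of rod_4 in the frame of groove_tray between -0.0935 and 0.0935 m and linear speed of each of rod_1, rod_2, rod_3, rod_4, rake below 0.02 m/s and height (world z) of rake between -0.003 and 0.005 m and angle between rake's own z axis and vertical below 0.1 rad and contact force between rake and groove_tray below 0.05 N and contact force between rake and the fingers below 0.05 N).
It fails at once if the fingers touch a rod (contact force between the fingers and rod_1 above 0.5 N or contact force between the fingers and rod_2 above 0.5 N or contact force between the fingers and rod_3 above 0.5 N or contact force between the fingers and rod_4 above 0.5 N).
It fails at once if a bystander is moved more than 30 mm (distance of any of keypad_1, marker_pen from where it was at the start of the episode above 0.03 m).
It also fails if it takes over 51 s, if anything falls off the work surface, if the arm or the gripper's body presses on something with over 40 N, if the wrist force passes 120 N, or if a joint passes its speed limit or range.

## Working session

There is one attempt and no reset: what is moved stays moved. The work goes in short steps, Python scripts to look and compute and a tool call to move; the robot and the scene stay as the last step left them, time stands still between calls to the robot, and variables do not carry over. Pictures are saved under pics/ and viewed, at most 10 in all, crops included, and the job is handed in when it is done.

Besides the shell and the picture viewer there is one more tool, called by a JSON object that holds its "name" and its "arguments". play_rows: Moves the arm, as the interface text tells. Its arguments: {"type":"object","properties":{"series":{"type":"array"}},"required":["series"]}

```bash
mkdir -p pics
cat > h.py <<'E'
import numpy as np, cv2, json
from plant import manip
def grab(n, f):
    d=manip.grab_frame(n); cv2.imwrite(f"pics/{f}.png", d["frame"])
    np.savez(f"pics/{f}.npz", **{k:np.array(d[k]) for k in("mtx","R","t","frame")}); return d
def ray(f,u,v,z):
    d=np.load(f"pics/{f}.npz"); R,t=d["R"],d["t"].ravel()
    c=-R.T@t; r=R.T@np.linalg.inv(d["mtx"])@[u,v,1]
    return c+r*(z-c[2])/r[2]
def proj(f,X):
    d=np.load(f"pics/{f}.npz"); p=d["mtx"]@(d["R"]@np.array(X,float)+d["t"].ravel()); return p[:2]/p[2]
E
python3 - <<'E'
from h import *
for n in("top","scene"):
    grab(n,n+"0"); d=np.load(f"pics/{n}0.npz"); print(n,(-d["R"].T@d["t"].ravel()).round(3))
print(manip.state())
E
```

```text
top [ 0.472 -0.242  0.966]
scene [ 0.172 -0.699  0.79 ]
{'time': 0.1, 'joint_pos': array([ 1.11401321e+00,  5.33028167e-02,  1.61412389e+00,  5.20557035e-06,
        1.47600712e+00, -1.19010476e-01]), 'joint_vel': array([ 0.00144526,  0.00016871, -0.00171162,  0.00075174,  0.00092494,
        0.00161474]), 'joint_efforts': array([ 2.33782466e-04, -3.94902313e+01, -3.71362209e+01, -9.46590330e-05,
        3.94469389e-03,  5.43695052e-06]), 'tool_pos': array([0.20687608, 0.5891847 , 0.23019813]), 'tool_rot': array([-2.63873175e-04,  1.68084792e-01,  9.85772111e-01, -8.81966119e-04]), 'contact_force': array([-0.52523359, -0.79094047, -0.00298997]), 'ft_torque': array([0.01995638, 0.00619545, 0.04819638]), 'grasp_force': 0.0, 'gripper_width': 0.9990977564814871}
```

View pics/top0.png

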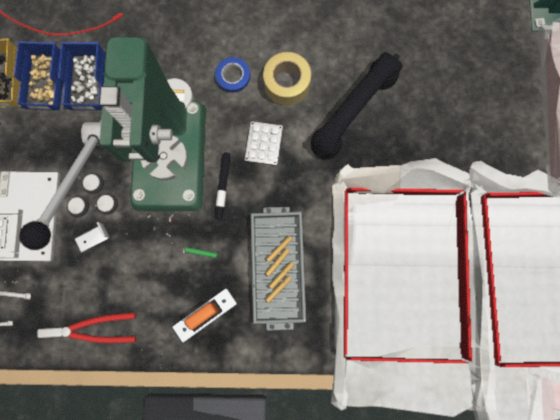

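View pics/scene0.png

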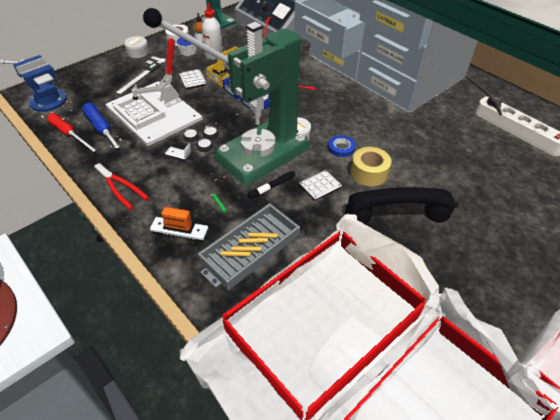

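The top view shows the tray at about (278,268), with its long axis near vertical in the image. The four rods lie in its middle at (267–292, 237–300). The rake is at about (204,316) with its orange grip, askew by about 30°. The press knob is at (36,235), and the green decoy is at (200,253).

Run:
```python
from h import *
f="top0"; im=np.load("pics/top0.npz")["frame"]
c=cv2.resize(im[195:350,160:320],None,fx=4.9,fy=3.85*4.9/3.85*0.78,interpolation=cv2.INTER_CUBIC)
c=cv2.resize(im[200:345,165:320],None,fx=4,fy=4,interpolation=cv2.INTER_CUBIC); cv2.imwrite("pics/crop.png",c)
hsv=cv2.cvtColor(im,cv2.COLOR_BGR2HSV)
m=cv2.inRange(hsv,(3,120,90),(16,255,255)); m[:, :175]=0; m[:,240:]=0; m[:285]=0;m[345:]=0
r=cv2.minAreaRect(cv2.findNonZero(m)); print("orange",r,[ray(f,*p,.072).round(4) for p in cv2.boxPoints(r)])
m=cv2.inRange(hsv,(0,0,150),(180,60,255)); m[:, :165]=0; m[:,245:]=0; m[:282]=0;m[345:]=0
r=cv2.minAreaRect(cv2.findNonZero(m)); b=[ray(f,*p,.0225) for p in cv2.boxPoints(r)]; print("bar",r,np.round(b,4),np.mean(b,0))
print("knob",ray(f,36,235,.405))
```

```text
orange ((201.06927490234375, 315.5981750488281), (12.975373268127441, 34.98545455932617), 54.78240966796875) [array([ 0.4239, -0.0631,  0.072 ]), array([ 0.4584, -0.1107,  0.072 ]), array([ 0.4408, -0.1241,  0.072 ]), array([ 0.4065, -0.0766,  0.072 ])]
bar ((203.99998474121094, 314.9999694824219), (19.297107696533203, 66.95863342285156), 54.46232223510742) [[ 0.4101 -0.0322  0.0225]
 [ 0.4804 -0.1282  0.0225]
 [ 0.4526 -0.1493  0.0225]
 [ 0.383  -0.0536  0.0225]] [ 0.431509   -0.09083913  0.0225    ]
knob [0.53168246 0.03707328 0.405     ]
```

View pics/crop.png

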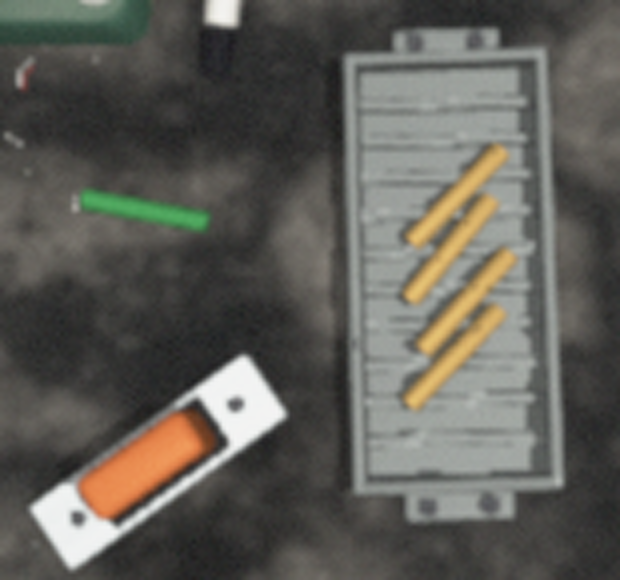

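The zoomed crop shows the tray rim corners at (344,54), (546,47), (565,485) and (354,493), and the bar corners at (248,353), (288,412), (72,571) and (30,511). The rods span crop rows 150–405, and both tray ends are clear.

Run:
```python
from h import *
f="top0"; P=lambda p:((p[0]+.5)/4-.5+165,(p[1]+.5)/4-.5+200)
T=np.array([ray(f,*P(p),.032) for p in[(344,54),(546,47),(565,485),(354,493)]]); B=np.array([ray(f,*P(p),.0225) for p in[(248,353),(288,412),(72,571),(30,511)]])
n=np.linalg.norm
print("tray",T.round(4),T.mean(0).round(4),[n(T[i]-T[(i+1)%4]).round(4) for i in range(4)])
d=(T[0]+T[1]-T[2]-T[3]); print("tray x ang",np.degrees(np.arctan2(d[1],d[0])))
print("bar",B.mean(0).round(4),[n(B[i]-B[(i+1)%4]).round(4) for i in range(4)]); d=B[0]+B[1]-B[2]-B[3]; print("bar long ang",np.degrees(np.arctan2(d[1],d[0])))
c=T.mean(0);d=(T[0]+T[1]-T[2]-T[3]); ex=d/n(d)
for p in[(505,148),(408,242),(412,300),(496,200),(420,350),(512,255),(408,405),(502,310)]:
    q=ray(f,*P(p),.021)-c; print(p,(q@ex).round(4),(q@np.array([-ex[1],ex[0],0])).round(4))
```

```text
tray [[ 0.6163 -0.1712  0.032 ]
 [ 0.6205 -0.2639  0.032 ]
 [ 0.424  -0.2736  0.032 ]
 [ 0.4192 -0.1801  0.032 ]] [ 0.52   -0.2222  0.032 ] [np.float64(0.0928), np.float64(0.1968), np.float64(0.0937), np.float64(0.1973)]
tray x ang 2.696308144282171
bar [ 0.4314 -0.0918  0.0225] [np.float64(0.0322), np.float64(0.1185), np.float64(0.0327), np.float64(0.1195)]
bar long ang -53.222428502743355
(505, 148) 0.0538 -0.026
(408, 242) 0.0122 0.02
(412, 300) -0.0142 0.019
(496, 200) 0.03 -0.0209
(420, 350) -0.0368 0.016
(512, 255) 0.0046 -0.0273
(408, 405) -0.0612 0.0222
(502, 310) -0.0201 -0.0218
```

{"name": "play_rows", "arguments": {"series": [[[0.01,-0.045,0,0,0,-4,1],[0.01,-0.045,0,0,0,-4,1],[0.01,-0.045,0,0,0,-4,1],[0.01,-0.045,0,0,0,-4,1],[0.01,-0.045,0,0,0,-4,1],[0.015,-0.045,0,0,0,-4,1],[0.015,-0.045,0,0,0,-4,1],[0.015,-0.045,0,0,0,-4,1],[0.015,-0.045,0,0,0,-2,1],[0.015,-0.045,0,0,0,0,1]]]}}

```text
time: 1.1
tool_pos: [0.332, 0.1379, 0.231]
tool_rot: [0.0, 0.449, 0.894, 0.0]
contact_force: [1.9, -0.0, 0.5]
gripper_width: 0.996
grasp_force: 0.0
```

{"name": "play_rows", "arguments": {"series": [[[0.008,-0.046,0,0,0,0,1],[0.008,-0.046,0,0,0,0,1],[0.008,-0.046,0,0,0,0,1],[0.036,-0.046,0,0,0,0,1],[0.04,-0.046,0,0,0,0,1],[0,0,0,0,0,0,1],[0,0,-0.045,0,0,0,1],[0,0,-0.045,0,0,0,1],[0,0,-0.03,0,0,0,1],[0,0,0,0,0,0,1]]]}}

```text
time: 2.1
tool_pos: [0.4155, -0.0736, 0.1059]
tool_rot: [-0.006, 0.449, 0.894, -0.001]
contact_force: [-0.1, 0.6, -0.6]
gripper_width: 1.001
grasp_force: 0.0
```

Run:
```python
from h import *
grab("wrist","w1"); grab("top","t1"); print(manip.state()["tool_pos"], manip.state()["tool_rot"])
for X in[(.4314,-.0918,.072),(.4314+.05*.8,-.0918+.05*.6,.0225)]: print(proj("w1",X))
```

```text
[ 0.41951529 -0.07507176  0.11160483] [-3.33963811e-04  4.48779777e-01  8.93642322e-01 -4.44104317e-06]
[280.8356665  276.63814402]
[343.12494796 246.2365815 ]
```

View pics/w1.png

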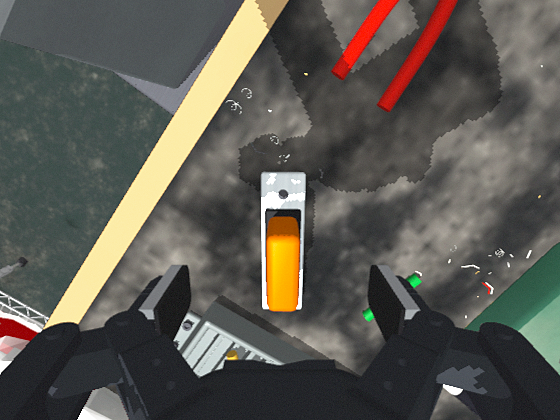

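The wrist view shows the grip at (284,272). That agrees with the predicted (281,277), and the grip is aligned with the fingers.

{"name": "play_rows", "arguments": {"series": [[[0.006,-0.0085,0,0,0,0,1],[0.006,-0.0085,0,0,0,0,1],[0,0,-0.02,0,0,0,1],[0,0,-0.02,0,0,0,1],[0,0,-0.02,0,0,0,1],[0,0,-0.018,0,0,0,1],[0,0,0,0,0,0,1],[0,0,0,0,0,0,0],[0,0,0,0,0,0,0],[0,0,0,0,0,0,0]]]}}

```text
time: 3.2
tool_pos: [0.433, -0.093, 0.0349]
tool_rot: [0.001, 0.449, 0.894, 0.0]
contact_force: [0.2, 0.5, 0.1]
gripper_width: 0.518
grasp_force: 0.0
```

{"name": "play_rows", "arguments": {"series": [[[0,0,0,0,0,0,0],[0,0,0,0,0,0,0],[0,0,0,0,0,0,0],[0,0,0,0,0,0,0]]]}}

```text
time: 3.6
tool_pos: [0.4324, -0.0927, 0.0342]
tool_rot: [0.001, 0.449, 0.894, -0.0]
contact_force: [-1.9, 1.1, 5.6]
gripper_width: 0.254
grasp_force: 58.7
```

{"name": "play_rows", "arguments": {"series": [[[0,0,0.025,0,0,0,0],[0,0,0.03,0,0,0,0],[0,0,0.03,0,0,0,0],[0.0275,-0.021,0.01,0,0,-5.7,0],[0.0275,-0.021,0,0,0,-5.7,0],[0.0275,-0.021,0,0,0,-5.7,0],[0.0275,-0.021,0,0,0,-5.7,0],[0.0275,-0.021,0,0,0,-5.7,0],[0.028,-0.021,0,0,0,-5.6,0],[0,0,0,0,0,0,0]]]}}

```text
time: 4.6
tool_pos: [0.5988, -0.2205, 0.1264]
tool_rot: [-0.0, 0.692, 0.722, -0.0]
contact_force: [0.0, 0.3, -3.3]
gripper_width: 0.251
grasp_force: 60.0
```

Run:
```python
from h import *
grab("wrist","w2"); grab("scene","s2");s=manip.state(); print(s["tool_pos"], s["tool_rot"],s["contact_force"],s["grasp_force"])
```

```text
[ 0.59648123 -0.21823316  0.12633007] [-1.73604192e-03  6.91134111e-01  7.22724309e-01 -4.47154372e-04] [ 0.58068563  0.31061227 -2.4768554 ] 60.0335168838501
```

View pics/w2.png

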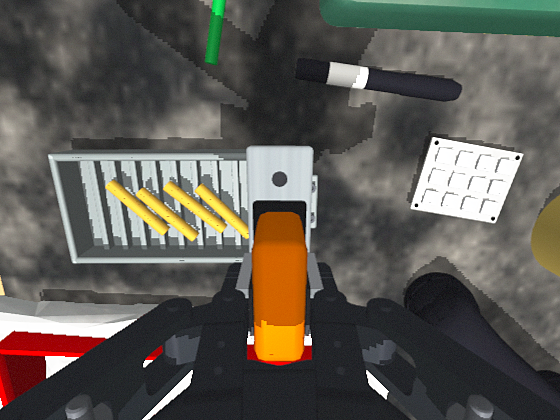

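The wrist view shows the rake hanging square. Its bar end is at (247–312,147), and the tray's near-left rim corners are at (50,157) and (76,263). The rods span (107,184) to (248,237).

Run:
```python
from h import *
f="w2"
for X in[(.4192,-.1801,.032),(.424,-.2736,.032)]: print("tray corner pred",proj(f,X).round(1))
for p in[(50,157),(76,263)]: print("meas",ray(f,*p,.032).round(4))
a,b=ray(f,247,147,.1146),ray(f,312,147,.1146); print("bar end corners",a.round(4),b.round(4)); c=(a+b)/2-.059*np.array([-.047,.999,0]); print("rake centre",c.round(4))
ex=np.array([.9989,.047,0]);ey=np.array([-.047,.9989,0]);C=np.array([.52,-.2222,.032])
for p in[(248,237),(107,184)]:
    q=ray(f,*p,.021)-C; print("rod end",(q@ex).round(4),(q@ey).round(4))
q=c-C; print("rake in tray",q@ex,q@ey)
```

```text
tray corner pred [ 47.  153.6]
tray corner pred [ 72.5 263.5]
meas [ 0.421  -0.1826  0.032 ]
meas [ 0.4271 -0.273   0.032 ]
bar end corners [ 0.5812 -0.1602  0.1146] [ 0.6136 -0.1588  0.1146]
rake centre [ 0.6002 -0.2185  0.1146]
rod end 0.0524 -0.0274
rod end -0.063 0.0204
rake in tray 0.08025720301771405 -3.2567272598081554e-05
```

{"name": "play_rows", "arguments": {"series": [[[-0.002,-0.001,-0.02,0,0,0,0],[0,0,-0.02,0,0,0,0],[0,0,-0.015,0,0,0,0],[0,0,-0.01,0,0,0,0],[0,0,-0.004,0,0,0,0],[0,0,-0.003,0,0,0,0],[0,0,-0.001,0,0,0,0],[0,0,0,0,0,0,0],[0,0,0,0,0,0,0]]]}}

```text
time: 5.6
tool_pos: [0.5958, -0.2197, 0.0561]
tool_rot: [0.001, 0.691, 0.723, 0.0]
contact_force: [0.1, 0.4, -2.8]
gripper_width: 0.25
grasp_force: 60.1
```

{"name": "play_rows", "arguments": {"series": [[[0,0,-0.001,0,0,0,0],[0,0,-0.001,0,0,0,0],[0,0,-0.001,0,0,0,0],[0,0,0,0,0,0,0]]]}}

```text
time: 6.0
tool_pos: [0.5955, -0.2195, 0.0528]
tool_rot: [0.0, 0.691, 0.723, 0.0]
contact_force: [-0.8, 0.6, 0.3]
gripper_width: 0.248
grasp_force: 60.5
```

{"name": "play_rows", "arguments": {"series": [[[-0.005,-0.0002,0,0,0,0,0],[-0.005,-0.0002,0,0,0,0,0],[-0.005,-0.0003,0,0,0,0,0],[-0.005,-0.0002,0,0,0,0,0],[-0.005,-0.0002,0,0,0,0,0],[-0.005,-0.0003,0,0,0,0,0],[-0.005,-0.0002,0,0,0,0,0],[-0.005,-0.0002,0,0,0,0,0],[-0.005,-0.0003,0,0,0,0,0],[-0.005,-0.0002,0,0,0,0,0]]]}}

```text
time: 7.0
tool_pos: [0.5454, -0.222, 0.0528]
tool_rot: [0.001, 0.691, 0.723, 0.0]
contact_force: [3.3, 0.1, 2.4]
gripper_width: 0.251
grasp_force: 60.7
```

{"name": "play_rows", "arguments": {"series": [[[-0.005,-0.0002,0,0,0,0,0],[-0.005,-0.0002,0,0,0,0,0],[-0.005,-0.0003,0,0,0,0,0],[-0.005,-0.0002,0,0,0,0,0],[-0.005,-0.0002,0,0,0,0,0],[-0.005,-0.0003,0,0,0,0,0],[-0.005,-0.0002,0,0,0,0,0],[-0.005,-0.0002,0,0,0,0,0],[-0.005,-0.0003,0,0,0,0,0],[-0.005,-0.0002,0,0,0,0,0]]]}}

```text
time: 8.0
tool_pos: [0.4953, -0.2243, 0.0528]
tool_rot: [0.001, 0.691, 0.723, 0.0]
contact_force: [4.2, 1.1, 5.4]
gripper_width: 0.255
grasp_force: 61.2
```

{"name": "play_rows", "arguments": {"series": [[[-0.005,-0.0002,0,0,0,0,0],[-0.005,-0.0002,0,0,0,0,0],[-0.005,-0.0003,0,0,0,0,0],[-0.005,-0.0002,0,0,0,0,0],[-0.005,-0.0002,0,0,0,0,0],[-0.005,-0.0003,0,0,0,0,0],[-0.005,-0.0002,0,0,0,0,0],[-0.005,-0.0002,0,0,0,0,0],[-0.005,-0.0003,0,0,0,0,0],[0,0,0,0,0,0,0]]]}}

```text
time: 9.0
tool_pos: [0.4498, -0.2264, 0.0528]
tool_rot: [0.0, 0.691, 0.723, -0.0]
contact_force: [2.2, 0.1, 5.8]
gripper_width: 0.253
grasp_force: 61.3
```

Run:
```python
from h import *
s=manip.state(); print(s["tool_pos"],s["contact_force"])
a=grab("top","t3")["frame"][190:340,230:330]; b=grab("wrist","w3")["frame"]; c=grab("scene","s3")["frame"][190:300,180:320]
im=np.zeros((600,800,3),np.uint8); im[:300,:200]=cv2.resize(a,(200,300)); im[:300,200:600]=cv2.resize(b,(400,300)); im[300:,:764]=cv2.resize(c,(764,600))[0:300] if 0 else cv2.resize(c,(382,300)).repeat(2,1)[:,:764]
A=cv2.resize(a,(360,540)); cv2.imwrite("pics/m3.png",np.hstack([A,cv2.resize(b,(440,540),interpolation=cv2.INTER_AREA)]))
```

```text
[ 0.44980649 -0.22636118  0.05279857] [2.15799921 0.10869126 5.76995015]
```

View pics/m3.png

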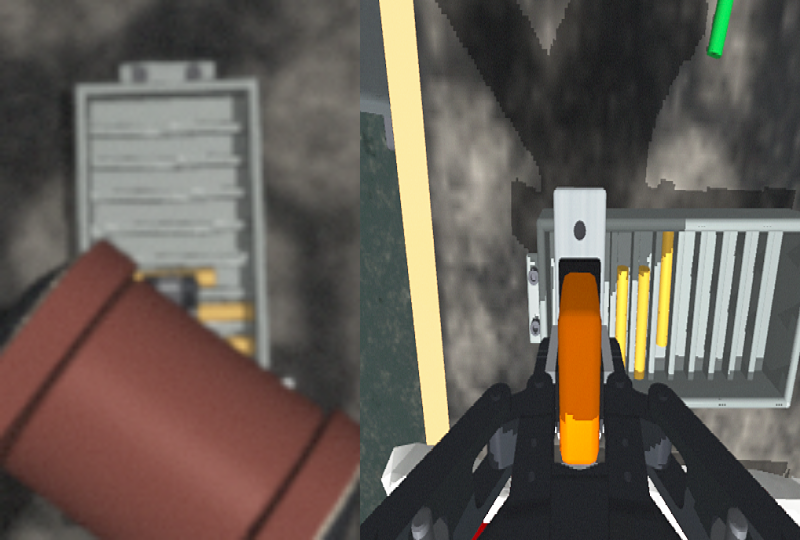

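Three rods lie in grooves at (620–668, 230–380). The fourth is hidden under the bar, so I comb back.

{"name": "play_rows", "arguments": {"series": [[[-0.004,-0.0002,0,0,0,0,0],[0,0,0,0,0,0,0],[0.006,0.0003,0,0,0,0,0],[0.006,0.0003,0,0,0,0,0],[0.006,0.0003,0,0,0,0,0],[0.006,0.0003,0,0,0,0,0],[0.006,0.0003,0,0,0,0,0],[0.006,0.0003,0,0,0,0,0],[0.006,0.0003,0,0,0,0,0],[0.006,0.0002,0,0,0,0,0]]]}}

```text
time: 10.15
tool_pos: [0.4915, -0.2245, 0.0528]
tool_rot: [-0.003, 0.691, 0.723, -0.003]
contact_force: [-8.4, -0.6, 14.9]
gripper_width: 0.248
grasp_force: 62.5
```

{"name": "play_rows", "arguments": {"series": [[[0.006,0.0003,0,0,0,0,0],[0.006,0.0003,0,0,0,0,0],[0.006,0.0003,0,0,0,0,0],[0.006,0.0003,0,0,0,0,0],[0.006,0.0003,0,0,0,0,0],[0.006,0.0003,0,0,0,0,0],[0.006,0.0003,0,0,0,0,0],[0.006,0.0003,0,0,0,0,0],[0.006,0.0003,0,0,0,0,0],[0,0,0,0,0,0,0]]]}}

```text
time: 11.15
tool_pos: [0.5465, -0.2219, 0.0528]
tool_rot: [-0.002, 0.691, 0.723, -0.002]
contact_force: [-5.4, -0.4, 11.6]
gripper_width: 0.25
grasp_force: 62.0
```

Run:
```python
from h import *
s=manip.state(); print(s["tool_pos"],s["contact_force"],s["grasp_force"])
b=grab("wrist","w4")["frame"]; c=grab("scene","s4")["frame"][190:300,180:320]
cv2.imwrite("pics/m4.png",np.hstack([cv2.resize(b,(460,345)),cv2.resize(c,(340,345))]))
```

```text
[ 0.54650059 -0.22187179  0.05283132] [-5.4053191  -0.44274675 11.61099098] 61.984975934028625
```

View pics/m4.png

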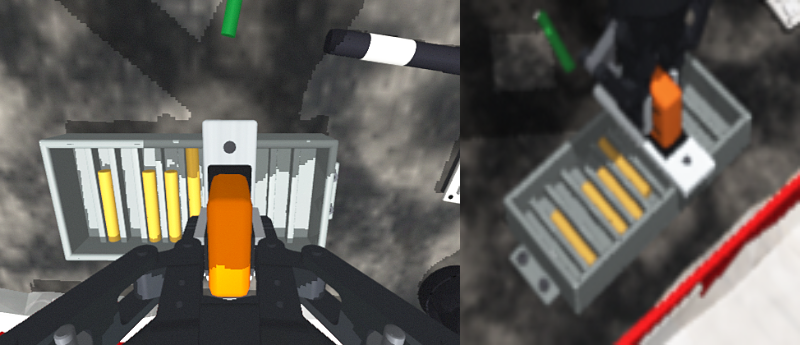

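All four rods are parallel in grooves: wrist-view columns 108, 152, 172 and 193, at a pitch of about 21–22 px. The scene view agrees. I'll lift the rake out and take it back to its old spot.

{"name": "play_rows", "arguments": {"series": [[[0,0,0.005,0,0,0,0],[0,0,0.015,0,0,0,0],[0,0,0.03,0,0,0,0],[0,0,0.03,0,0,0,0],[-0.019,0.0215,0,0,0,5.7,0],[-0.019,0.0215,0,0,0,5.7,0],[-0.019,0.0215,0,0,0,5.7,0],[-0.019,0.0215,0,0,0,5.7,0],[-0.019,0.0215,0,0,0,5.7,0],[-0.019,0.0215,0,0,0,5.6,0]]]}}

```text
time: 12.25
tool_pos: [0.432, -0.0911, 0.1313]
tool_rot: [-0.002, 0.447, 0.894, -0.0]
contact_force: [0.1, 0.7, -2.5]
gripper_width: 0.246
grasp_force: 60.1
```

{"name": "play_rows", "arguments": {"series": [[[0,0,0,0,0,0,0],[0,0,-0.03,0,0,0,0],[0,0,-0.03,0,0,0,0],[0,0,-0.02,0,0,0,0],[0,0,-0.01,0,0,0,0],[0,0,0,0,0,0,0],[0,0,0,0,0,0,0]]]}}

```text
time: 12.95
tool_pos: [0.4348, -0.0927, 0.043]
tool_rot: [0.0, 0.449, 0.893, -0.0]
contact_force: [0.1, 0.3, -3.1]
gripper_width: 0.25
grasp_force: 60.0
```

{"name": "play_rows", "arguments": {"series": [[[0,0,-0.004,0,0,0,0],[0,0,-0.002,0,0,0,0],[0,0,-0.001,0,0,0,0],[0,0,-0.001,0,0,0,0],[0,0,-0.001,0,0,0,0],[0,0,0,0,0,0,0]]]}}

```text
time: 13.55
tool_pos: [0.4347, -0.0925, 0.0342]
tool_rot: [0.0, 0.449, 0.894, -0.0]
contact_force: [-2.4, 1.3, 3.8]
gripper_width: 0.25
grasp_force: 61.1
```

Contact with the bench at z = 0.0342, the same as at the grasp. I release and rise.

{"name": "play_rows", "arguments": {"series": [[[0,0,0,0,0,0,0.4],[0,0,0,0,0,0,0.6],[0,0,0,0,0,0,1],[0,0,0,0,0,0,1],[0,0,0,0,0,0,1],[0,0,0,0,0,0,1],[0,0,0.02,0,0,0,1],[0,0,0.03,0,0,0,1],[0,0,0.04,0,0,0,1],[0,0,0.04,0,0,0,1]]]}}

```text
time: 14.55
tool_pos: [0.4337, -0.0921, 0.1641]
tool_rot: [-0.001, 0.449, 0.894, -0.0]
contact_force: [1.3, 1.0, -0.3]
gripper_width: 1.002
grasp_force: 0.0
```

{"name": "play_rows", "arguments": {"series": [[[-0.01,0.03,0.02,0,0,0,1],[-0.01,0.03,0.02,0,0,0,1],[-0.01,0.03,0.01,0,0,0,1],[-0.01,0.03,0,0,0,0,1],[-0.01,0.03,0,0,0,0,1],[-0.01,0.03,0,0,0,0,1],[0,0,0,0,0,0,1],[0,0,0,0,0,0,1]]]}}

```text
time: 15.35
tool_pos: [0.3741, 0.0879, 0.2133]
tool_rot: [0.0, 0.448, 0.894, -0.0]
contact_force: [0.3, -0.4, 0.0]
gripper_width: 1.001
grasp_force: 0.0
```

Run:
```python
from h import *
s=manip.state(); print(s["tool_pos"],s["contact_force"],s["gripper_width"])
b=grab("top","t5")["frame"][200:345,165:320]; c=grab("scene","s5")["frame"][180:300,140:320]
cv2.imwrite("pics/m5.png",np.hstack([cv2.resize(b,(400,374),interpolation=cv2.INTER_CUBIC),cv2.resize(c,(400,374))]))
```

```text
[0.3741455  0.08789268 0.21330284] [ 0.25664564 -0.4267337   0.01646677] 1.0012676610103872
```

View pics/m5.png

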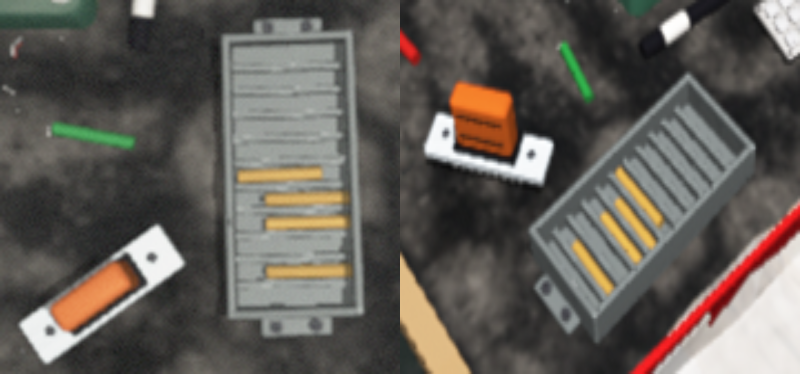

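The rake stands clear of the tray at (102,295), and all four rods lie in grooves at rows 175, 198, 223 and 271. Nothing else has moved.

```bash
python3 -c "
from plant import manip; print(manip.job_done())"
```

```text
the job is handed in; nothing more can be done
None
```

I handed the job in at about 15 s of the 51 s allowed: the last pictures show all four rods in grooves and the rake released and standing on its teeth, clear of the tray; the hand-in returned no verdict.

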